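# Stack gauges and bushes on the two inspection plates

## Robot

A 7-joint arm with a two-finger parallel gripper is mounted at the origin on a cart in front of the work surface, level with it; the furniture and walls round the work are solid. World frame = base frame: x ahead of the robot, y to its left, z up, the work surface at z = 0. Lengths are in m, angles in rad, forces in N, time in s.
With the tool pointing down it reaches from about 0.4 to 0.85 m from the base axis. Payload 4.5 kg.
Tool frame: the origin (TCP) lies between the finger pads; the fingertips stand 11 mm ahead of it and the grasp point (between the pads) lies 8 mm behind it; x points along the fingers, z is the direction in which the jaws open and shut, and the axes are right-handed (so a half turn about x gives the same grasp; the last joint's range is limited). The gripper opens to 88 mm and grips with 3 to 60 N. Pads are 18 mm wide; open, the fingers measure 123 mm over their backs; the gripper's body (75 mm by 187 mm) begins 45 mm behind the grasp point.
Start: joints at [1.146, 0.689, -0.195, 1.565, 0.157, 0.902, -0.215], TCP at [0.277, -0.56, 0.25] pointing down, gripper open.
Joint ranges: [-3.01, 3.01], [-0.46, 2.08], [-1.47, 1.51], [0.13, 2.56], [-1, 4.14], [0.04, 2.09], [-2.66, 2.66]. Speed limits (rad/s): [2.57, 2.57, 3.14, 3.14, 3.14, 3.14, 3.14].

## Interface

Orientations are given as a rotation vector (axis times angle).
In Python, from cell import r gives the robot as it stands.
- The arm moves only by the tool play_rows, never from a script. Its argument "deltas" is a list that holds one entry, the list of rows, each a list of 7 numbers: the turn, a rotation vector about the world's x, y, z in rad, then the shift along the world's x, y, z in cm, then the gripper command: -1 is shut, 1 is fully open, values between are in proportion. A call has 1 to 20 rows; each row is the pose to reach, as a shift and turn from the pose commanded when the call began; what a row does not reach only later rows make up. A row lasts 1/10 s, in which the tool goes at most 50 mm and 8.59 degrees, less where a joint would pass 70% of its speed; a pose out of reach is approached as far as the arm can. A call with a gripper value outside its range is refused whole. The fingers move at their own pace and stop on an object; "newtons" is the grip in N (left out, the last holds). Time passes only in rows, so rows that repeat a pose let the fingers close. It gives the time, the measured TCP pose, the force and the opening at its end, in the units of the state.
- r.state(): the state, without advancing time (a new reading comes with each control period).
- r.snapshot(name): name is "scene" or "top" or "wrist"; returns (picture, depth): 400x640x3 uint8, red, green, blue; 400x640 float32, m along the optical axis (not along the pixel's ray), 0 where there is no reading.
- r.camera_model(name): a dict with "camera_matrix" (3x3 intrinsics, pixels), "xyz" and "orientation" of the camera in the world. Camera axes: x right, y down, z forward; pixel columns grow to the right and rows downward; lengths in m; the calibration is good to about 2 mm. The wrist camera is an equidistant fisheye: a pixel r from the principal point sees the ray r / f radians off the axis. A picture is of the moment at which its call begins: read the wrist's pose just before it. camera_model takes no time and is no camera call; for the wrist camera it gives the pose at the moment of the call.
- r.finish_job(): hands the job in, once; it reports no verdict.
The state is a dict: "time_s": time; "joint_pos": joint angles; "qvel": joint speeds; "tau": joint torques, N m; "eef_pos": TCP position; "eef_rot": TCP orientation; "wrist_force": force on the tool from outside, world axes, zero at the start; "wrist_torque": the same for the moment, N m; "grip_width": finger opening in m.
Only numpy, scipy, OpenCV 4.12 (cv2) and the standard library are available. Lean on these libraries where they do the work, as an engineer would, in place of code of your own. Each camera call takes 0.05 s, during which the arm holds its last target.

## Task

Set out the parts for inspection. On the round plate build one column, each part centred on the one below: the knurled ring gauge at the bottom, the steel bush on it, and the brass bush on top. On the square plate centre the longer gauge block, lying flat, and put the shorter gauge block flat on the middle of it, squared up with it; leave the loupe, the plastic cup and the micrometer where they are.

Things in the scene. Friction and masses are not known exactly. Their poses are not given: they have to be found in the camera images.
- round_plate: Fixed round grey steel plate, 90 mm across, 12 mm thick, with a scribed circle; origin at the centre of its underside, on the worktop, so its top is at z = 0.012; z up.
- square_plate: Fixed square grey steel plate, 86 x 86 mm, 12 mm thick, a screw head near each corner; origin at the centre of its underside, on the worktop, so its top is at z = 0.012; x and y along its sides, z up.
- ring_gauge_center (a point): Loose steel ring gauge with knurled rim, 60 mm diameter, 18 mm high, bore 25 mm, lying flat, 0.33 kg. Origin on its axis, half-way up; z up along the axis.
- steel_bush_center (a point): Loose plain grey steel bush, smooth, 36 mm diameter, 18 mm high, standing on its end, 0.1 kg. Origin on its axis, half-way up; z up along the axis.
- brass_bush_center (a point): Loose plain yellowish brass bush, 30 mm diameter, 26 mm high, standing on its end, 0.09 kg. Origin on its axis, half-way up; z up along the axis.
- long_block_center (a point): Loose flat steel gauge block, the longer one, 40 mm along its x, 30 mm along its y, 9 mm thick, lying flat, 0.085 kg. Origin at its centre, half-way up; z up.
- short_block_center (a point): Loose flat steel gauge block, the shorter one, 20 mm along its x, 30 mm along its y, 9 mm thick, lying flat, 0.04 kg. Origin at its centre, half-way up; z up. Squared up on the long block, the 30 mm sides of the two are parallel.
- loupe: Bystander: black loupe, a barrel 38 mm across and 30 mm high, loose, between the plates; origin at the centre of its underside. To be left alone.
- cup: Bystander: small light plastic sample cup, 37 mm across, 26 mm high, loose; origin at the centre of its underside. To be left alone.
- micrometer: Bystander: micrometer lying behind the plates, 44 x 132 mm, 16 mm high, loose; origin at the centre of its underside, y along its length. To be left alone.
Not all that is in view belongs to the job. Of the things that look like the part that bears long_block_center, take the one that is farthest to the robot's right at the start.

How it is judged:
At the end, for the whole second after the job is handed in: Both stacks stand in order, flat (within 7 deg) and at rest: lowest parts within 12 mm of their plate's centre, each upper part on and within 10 mm of the centre of the one below, heights right to 4 mm (blocks 3 mm), short block within 15 deg of square with the long one (horizontal distance between ring_gauge_center and round_plate below 0.012 m and height (world z) of ring_gauge_center between 0.017 and 0.025 m and horizontal distance between steel_bush_center and ring_gauge_center below 0.01 m and height (world z) of steel_bush_center between 0.035 and 0.043 m and horizontal distance between brass_bush_center and steel_bush_center below 0.01 m and height (world z) of brass_bush_center between 0.057 and 0.065 m and horizontal distance between long_block_center and square_plate below 0.012 m and height (world z) of long_block_center between 0.0135 and 0.0195 m and horizontal distance between short_block_center and long_block_center below 0.01 m and height (world z) of short_block_center between 0.0225 and 0.0285 m and angle between the x axis of short_block_center and the x axis of long_block_center, either way round below 0.26 rad and angle between each of ring_gauge_center, steel_bush_center, brass_bush_center, long_block_center, short_block_center's own z axis and vertical below 0.12 rad and linear speed of each of ring_gauge, steel_bush, brass_bush, long_block, short_block below 0.01 m/s); the robot touches nothing.
It fails at once if the loupe is moved by more than 15 mm (distance of loupe from where it was at the start of the episode above 0.015 m).
It fails at once if the cup is moved by more than 15 mm (distance of cup from where it was at the start of the episode above 0.015 m).
It fails at once if the micrometer is moved by more than 15 mm (distance of micrometer from where it was at the start of the episode above 0.015 m).
It also fails if it takes over 120 s, if anything falls off the work surface, if the arm or the gripper's body presses on something with over 40 N, if the wrist force passes 120 N, or if a joint passes its speed limit or range.

## Working session

There is one attempt and no reset: what is moved stays moved. The work goes in short steps, Python scripts to look and compute and a tool call to move; the robot and the scene stay as the last step left them, time stands still between calls to the robot, and variables do not carry over. Pictures are saved under pics/ and viewed, and the job is handed in when it is done.

Besides the shell and the picture viewer there is one more tool, called after "Request:" as name(argument=value, ...), one argument or row to a line, values as JSON. play_rows: Moves the arm, as the interface text tells. Its arguments: {"type":"object","properties":{"deltas":{"type":"array"},"newtons":{"type":"number"}},"required":["deltas"]}

```bash
mkdir -p pics; ls; python3 - <<'E'
from cell import r
import cv2,numpy as np
print(r.state())
for n in ("scene","top","wrist"):
    m=r.camera_model(n);print(n,m)
    p,d=r.snapshot(n);cv2.imwrite(f"pics/{n}0.png",p[:,:,::-1]);np.save(f"pics/{n}0d.npy",d)
E
```

```text
pics
{'time_s': 0.0, 'joint_pos': array([ 1.14578056,  0.69000663, -0.19449929,  1.56637945,  0.1572966 ,
        0.9025064 , -0.2151025 ]), 'qvel': array([ 0.00045087, -0.00022543,  0.0008508 ,  0.00080896,  0.0015248 ,
        0.00047565,  0.00183274]), 'tau': array([ 2.57982374e-04, -5.27564049e+01, -1.26693718e+00, -1.53427863e+01,
       -5.26939903e-02,  6.75349540e-03,  2.11426045e-04]), 'eef_pos': array([ 0.27647044, -0.55981453,  0.24888608]), 'eef_rot': array([ 0.86583205,  1.39374629, -0.86438813]), 'wrist_force': array([ 0.13466588, -0.83778692, -0.35252573]), 'wrist_torque': array([-0.01126555,  0.03653483,  0.03298513]), 'grip_width': 0.08811548374190614}
scene {'camera_matrix': array([[493.06397008,   0.        , 317.13466462],
       [  0.        , 493.06397008, 193.95378997],
       [  0.        ,   0.        ,   1.        ]]), 'xyz': array([-0.19618255, -0.845131  ,  0.80934061]), 'orientation': array([-2.02578898,  0.8238116 , -0.41564095])}
top {'camera_matrix': array([[388.68665142,   0.        , 321.87251667],
       [  0.        , 388.68665142, 197.61896073],
       [  0.        ,   0.        ,   1.        ]]), 'xyz': array([ 0.52182707, -0.02439306,  1.13581076]), 'orientation': array([-2.18347352,  2.22033288, -0.04908206])}
wrist {'camera_matrix': array([[309.70691629,   0.        , 318.06218029],
       [  0.        , 309.70691629, 202.84431186],
       [  0.        ,   0.        ,   1.        ]]), 'xyz': array([ 0.34519449, -0.52513274,  0.38459243]), 'orientation': array([ 2.44398709, -1.5197112 , -0.23278883])}
```

View pics/scene0.png

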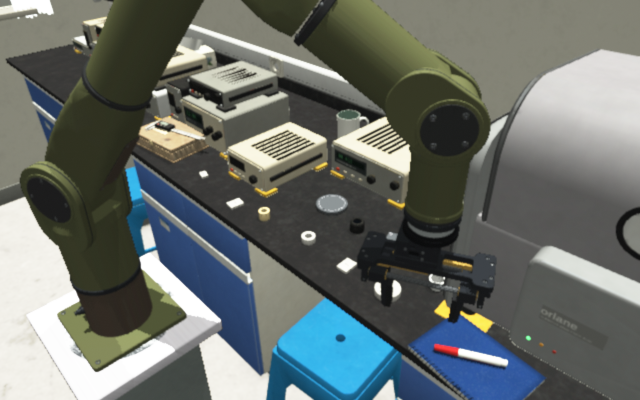

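View pics/top0.png

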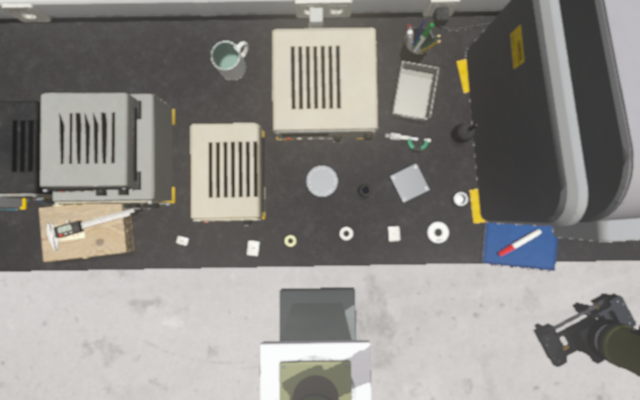

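View pics/wrist0.png

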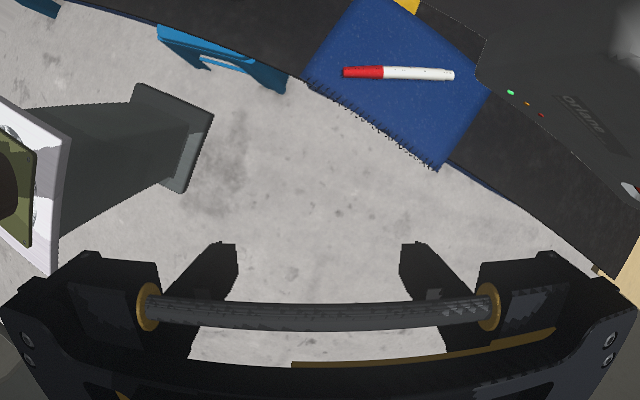

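```bash
cat > h.py <<'E'
import numpy as np,cv2
from scipy.spatial.transform import Rotation as R
def ray(m,u,v,fish=False):
    K=m["camera_matrix"];x=(u-K[0,2])/K[0,0];y=(v-K[1,2])/K[1,1]
    if fish:
        t=np.hypot(x,y);s=np.sin(t)/t if t>1e-9 else 1;d=np.array([x*s,y*s,np.cos(t)])
    else: d=np.array([x,y,1.])
    return R.from_rotvec(m["orientation"]).apply(d)
def onz(m,u,v,z,fish=False):
    d=ray(m,u,v,fish);c=np.asarray(m["xyz"]);return c+d*(z-c[2])/d[2]
def proj(m,p,fish=False):
    q=R.from_rotvec(m["orientation"]).inv().apply(np.asarray(p)-m["xyz"]);K=m["camera_matrix"]
    if fish:
        h=np.hypot(q[0],q[1]);t=np.arctan2(h,q[2]);return K[:2,2]+K[0,0]*t*q[:2]/h
    return K[:2,2]+K[0,0]*q[:2]/q[2]
E
python3 - <<'E'
from cell import r
from h import *
m=r.camera_model("top")
p=cv2.imread("pics/top0.png")
c=p[120:270,160:500];cv2.imwrite("pics/topc.png",cv2.resize(c,None,fx=2.35,fy=2.35,interpolation=cv2.INTER_CUBIC))
hsv=cv2.cvtColor(p,cv2.COLOR_BGR2HSV)
mask=(p.max(2)>105).astype(np.uint8);mask[:130]=0;mask[262:]=0;
n,l,s,cc=cv2.connectedComponentsWithStats(mask)
for i in range(1,n):
    if 12<s[i,4]<2500:
        ct=cv2.findContours((l==i).astype(np.uint8),0,1)[0][0]
        rc=cv2.minAreaRect(ct)
        print(cc[i].round(1),s[i,4],onz(m,*cc[i],0.012).round(3),(np.array(rc[1])+1)/388.7*1.125, round(rc[2],1),p[l==i].mean(0).round())
E
```

```text
[322.5 131.1] 327 [ 0.762 -0.033  0.012] [0.01447131 0.30679187] 90.0 [133. 143. 147.]
[573. 177.] 2125 [ 0.616 -0.759  0.012] [0.27824607 0.09070281] 89.4 [160. 161. 161.]
[625.4 200. ] 2457 [ 0.547 -0.908  0.012] [0.32705167 0.12445328] 90.0 [160. 159. 160.]
[401.9 137.9] 257 [ 0.739 -0.264  0.012] [0.09916059 0.04010904] 22.9 [158. 167. 158.]
[283.3 138.6] 67 [0.742 0.081 0.012] [0.01447131 0.054991  ] 90.0 [ 83. 107. 129.]
[299.  138.2] 24 [0.743 0.035 0.012] [0.01157705 0.02025984] 90.0 [117. 128. 134.]
[319.7 138. ] 69 [ 0.742 -0.025  0.012] [0.00868279 0.07525084] 90.0 [109. 118. 123.]
[359.2 138. ] 22 [ 0.74  -0.14   0.012] [0.00868279 0.0231541 ] 90.0 [ 79. 110. 124.]
[425.4 142.9] 78 [ 0.723 -0.332  0.012] [0.02424129 0.04401869] 40.6 [132. 150. 120.]
[409.4 182.6] 964 [ 0.608 -0.283  0.012] [0.09220467 0.09220467] 63.4 [178. 176. 175.]
[321.7 180.6] 851 [ 0.618 -0.029  0.012] [0.09261641 0.09551068] 90.0 [188. 187. 186.]
[169.7 197.7] 147 [0.575 0.411 0.012] [0.04007603 0.06880077] 40.9 [ 83. 138. 156.]
[264.5 192.5] 24 [0.586 0.138 0.012] [0.03473116 0.00578853] 90.0 [104
[... 158 characters left out ...]
90.0 [103. 128. 135.]
[ 38.6 198.6] 27 [0.579 0.79  0.012] [0.01157705 0.03183689] 90.0 [117. 118. 115.]
[ 12.2 209.3] 22 [0.55  0.865 0.012] [0.00868279 0.03183689] 90.0 [114. 105.  83.]
[437.8 232.1] 420 [ 0.463 -0.361  0.012] [0.06656805 0.06946231] 90.0 [205. 209. 210.]
[393.8 233.3] 223 [ 0.462 -0.234  0.012] [0.05127657 0.0417729 ] 84.3 [197. 203. 206.]
[345.9 233.1] 176 [ 0.465 -0.096  0.012] [0.04341394 0.04341394] 90.0 [185. 190. 193.]
[182.  240.3] 134 [0.452 0.376 0.012] [0.04220413 0.0316747 ] 14.0 [183. 188. 191.]
[290.1 240.5] 141 [0.446 0.065 0.012] [0.04051968 0.03762542] 90.0 [150. 183. 185.]
[252.7 247.9] 224 [0.427 0.173 0.012] [0.04920247 0.04341394] 90.0 [200. 206. 208.]
```

View pics/topc.png

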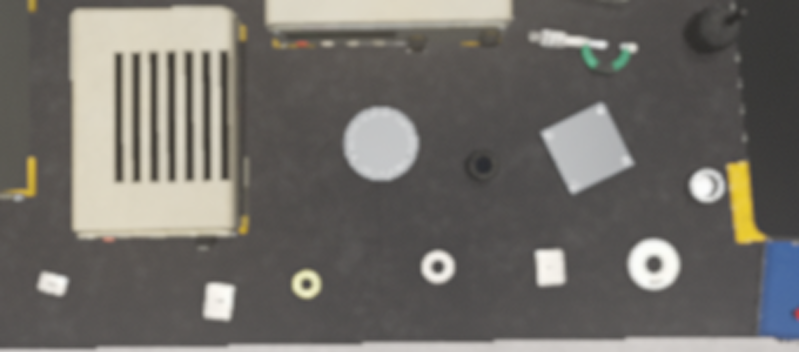

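```bash
python3 - <<'E'
from cell import r
from h import *
s=r.state();M=R.from_rotvec(s["eef_rot"]).as_matrix();print(M.round(3))
c=r.camera_model("wrist");print(M.T@(c["xyz"]-s["eef_pos"])); print((M.T@R.from_rotvec(c["orientation"]).as_matrix()).round(2))
m=r.camera_model("top");d=np.load("pics/top0d.npy")
for u,v in [(250,215),(200,215),(227,130),(300,128),(350,128),(470,200),(478,60),(364,190),(408,139),(460,199),(100,180),(520,245),(100,232)]:
    K=m["camera_matrix"];print(u,v,(m["xyz"]+ray(m,u,v)*d[v,u]).round(3))
E
```

```text
[[-0.001  0.897  0.443]
 [ 0.001  0.443 -0.897]
 [-1.    -0.    -0.001]]
[-0.1356194   0.07693907 -0.00097243]
[[ 0.   -0.3   0.96]
 [-0.   -0.96 -0.3 ]
 [ 1.   -0.   -0.  ]]
250 215 [0.522 0.164 0.101]
200 215 [0.524 0.298 0.098]
227 130 [0.75  0.223 0.102]
300 128 [0.749 0.027 0.117]
350 128 [ 0.747 -0.106  0.115]
470 200 [ 0.555 -0.461  0.002]
478 60 [ 0.921 -0.447  0.126]
364 190 [ 0.588 -0.149  0.027]
408 139 [ 0.735 -0.282  0.01 ]
460 199 [ 0.558 -0.432  0.003]
100 180 [0.61  0.492 0.225]
520 245 [ 0.422 -0.598  0.011]
100 232 [0.481 0.591 0.049]
```

```bash
python3 - <<'E'
from cell import r
from h import *
m=r.camera_model("top");d=np.load("pics/top0d.npy")
for v in (190,205,215,220,225,230,235):
  for u in (462,470,480,490,500,530,560): print((m["xyz"]+ray(m,u,v)*d[v,u]).round(2),end=' ')
  print()
E
```

```text
[ 0.58 -0.44 -0.  ] [ 0.58 -0.46  0.01] [ 0.58 -0.47  0.06] [ 0.58 -0.47  0.13] [ 0.57 -0.47  0.18] [ 0.56 -0.47  0.32] [ 0.56 -0.47  0.42] 
[ 0.54 -0.44 -0.  ] [ 0.54 -0.46  0.  ] [ 0.54 -0.47  0.06] [ 0.54 -0.47  0.12] [ 0.54 -0.47  0.17] [ 0.53 -0.47  0.31] [ 0.53 -0.47  0.41] 
[ 0.51 -0.44  0.  ] [ 0.51 -0.46 -0.  ] [ 0.51 -0.47  0.05] [ 0.51 -0.47  0.11] [ 0.51 -0.47  0.17] [ 0.51 -0.47  0.31] [ 0.51 -0.48  0.4 ] 
[ 0.5  -0.44 -0.  ] [ 0.5  -0.46 -0.  ] [ 0.5  -0.49  0.01] [ 0.5  -0.48  0.09] [ 0.5  -0.48  0.15] [ 0.5  -0.47  0.3 ] [ 0.5  -0.48  0.39] 
[ 0.48 -0.44 -0.  ] [ 0.48 -0.46  0.  ] [ 0.48 -0.49  0.  ] [ 0.48 -0.51  0.01] [ 0.48 -0.54  0.01] [ 0.48 -0.63  0.01] [ 0.49 -0.49  0.38] 
[ 0.47 -0.44 -0.  ] [ 0.47 -0.46  0.  ] [ 0.47 -0.49 -0.  ] [ 0.47 -0.51  0.01] [ 0.47 -0.54  0.01] [ 0.46 -0.63  0.01] [ 0.47 -0.64  0.14] 
[ 0.45 -0.44 -0.  ] [ 0.45 -0.46  0.  ] [ 0.45 -0.49 -0.  ] [ 0.45 -0.51  0.01] [ 0.45 -0.54  0.01] [ 0.45 -0.62  0.03] [ 0.46 -0.64  0.14]
```

Request:
play_rows(
  deltas=[
    [[0, 0, -0.14, 3, 5, 0, 1], [0, 0, -0.28, 6, 10, 0, 1], [0, 0, -0.42, 9, 15, 0, 1], [0, 0, -0.459, 12.3, 20, 0, 1], [0, 0, -0.459, 12.3, 20, 0, 1], [0, 0, -0.459, 12.3, 20, 0, 1], [0, 0, -0.459, 12.3, 20, 0, 1], [0, 0, -0.459, 12.3, 20, 0, 1]],
  ],
  newtons=20,
)

```text
time_s: 0.95
eef_pos: [0.3987, -0.3618, 0.2496]
eef_rot: [1.21, 1.208, -1.212]
wrist_force: [-0.7, 1.3, -0.0]
grip_width: 0.0882
```

```bash
cat > shot.py <<'E'
import sys
from cell import r
from h import *
n=sys.argv[1]
m=r.camera_model("wrist");s=r.state();p,d=r.snapshot("wrist")
np.savez(f"pics/{n}.npz",p=p,d=d,eef=s["eef_pos"],rot=s["eef_rot"],**m)
cv2.imwrite(f"pics/{n}.png",p[:,:,::-1]);print(s["eef_pos"],s["eef_rot"],s["grip_width"],s["joint_pos"].round(2))
E
python3 shot.py w1
```

```text
[ 0.39872228 -0.36177652  0.2496224 ] [ 1.20990983  1.20802754 -1.21208327] 0.08819609930187089 [ 0.68  0.57 -0.04  1.83  0.03  0.74 -0.96]
```

View pics/w1.png

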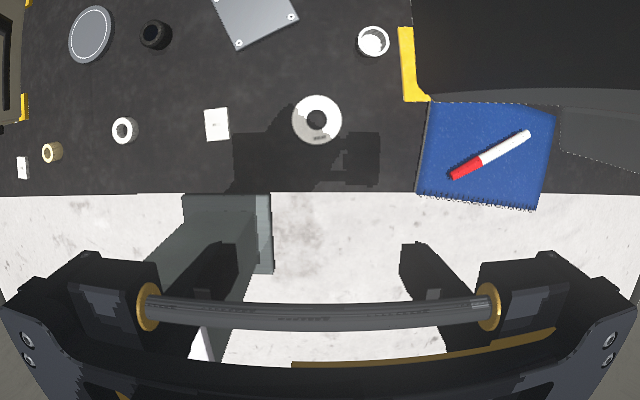

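```bash
cat > meas.py <<'E'
import sys
from h import *
def cloud(z):
    K=z["camera_matrix"];h,w=z["d"].shape
    u,v=np.meshgrid(np.arange(w),np.arange(h));x=(u-K[0,2])/K[0,0];y=(v-K[1,2])/K[0,0];t=np.hypot(x,y)+1e-9
    D=np.dstack([x*np.sin(t)/t,y*np.sin(t)/t,np.cos(t)])/np.cos(t)[...,None]*z["d"][...,None]
    return D.reshape(-1,3)@R.from_rotvec(z["orientation"]).as_matrix().T+z["xyz"]
if __name__=="__main__":
    z=np.load(f"pics/{sys.argv[1]}.npz");P=cloud(z).reshape(400,640,3)
    ok=(z["d"]>0)
    ok[240:]=False
    tab=P[ok&(abs(P[...,2])<.006)];print("table z",np.median(tab[:,2]),tab[:,2].std())
    lo=float(sys.argv[2]) if len(sys.argv)>2 else .005
    mask=(ok&(P[...,2]>lo)&(P[...,2]<.09)&(P[...,0]<.8)&(abs(P[...,1])<.465)).astype(np.uint8)
    n,l,s,cc=cv2.connectedComponentsWithStats(mask,connectivity=4)
    for i in range(1,n):
        if s[i,4]<60: continue
        Q=P[l==i];top=np.percentile(Q[:,2],85);T=Q[Q[:,2]>top-.003]
        q=(T[:,:2]*1000).astype(np.float32)
        (cx,cy),rad=cv2.minEnclosingCircle(q);rc=cv2.minAreaRect(q)
        print("px",cc[i].round(0),"n",s[i,4],"top",top.round(4),"circ",round(cx,1),round(cy,1),"r",round(rad,1),"rect",np.round(rc[0],1),np.round(rc[1],1),round(rc[2],1),"mean",(T.mean(0)*1000).round(1)[:2])
E
python3 meas.py w1
```

```text
table z 0.000711561980934805 0.0009382986516449243
px [11. 62.] n 2947 top 0.062 circ 592.3 155.5 r 81.9 rect [592.7 142.9] [163.8  29.9] 1.7 mean [594.5 137.8]
px [254.  19.] n 2903 top 0.0136 circ 605.5 -282.9 r 57.9 rect [ 605.  -283.9] [81.3 86.2] 24.4 mean [ 592.1 -283.3]
px [91. 34.] n 2017 top 0.0139 circ 617.0 -28.1 r 46.0 rect [617.2 -29.2] [88.3 89.3] 41.5 mean [616.6 -30.8]
px [155.  34.] n 762 top 0.0306 circ 587.6 -152.7 r 19.0 rect [ 587.3 -153.3] [34.3 36. ] 30.7 mean [ 586.9 -154. ]
px [374.  40.] n 444 top 0.0268 circ 558.1 -424.8 r 18.8 rect [ 558.6 -424.8] [36.1 36.3] 2.9 mean [ 558. -425.]
px [401.  44.] n 131 top 0.0074 circ 553.7 -464.2 r 30.1 rect [ 553.7 -461.6] [60.3  6.7] 0.0 mean [ 560.7 -462.8]
px [316. 120.] n 1606 top 0.0194 circ 463.7 -359.0 r 30.1 rect [ 463.1 -359.2] [58.4 58.2] 66.0 mean [ 463.5 -358.8]
px [217. 124.] n 742 top 0.0106 circ 461.8 -234.9 r 24.2 rect [ 461.5 -234.3] [41.  31.4] 3.8 mean [ 461.7 -234.5]
px [124. 130.] n 494 top 0.0193 circ 464.7 -95.6 r 18.5 rect [464.6 -95.4] [35.1 35.9] 49.1 mean [465.  -96.3]
px [ 51. 152.] n 317 top 0.0269 circ 447.8 64.8 r 16.1 rect [447.4  65.5] [28.8 30. ] 12.2 mean [447.8  64. ]
px [ 22. 167.] n 220 top 0.0106 circ 427.3 173.1 r 23.8 rect [427.3 173.7] [33.  40.4] 80.3 mean [427.4 173. ]
```

Request:
play_rows(
  deltas=[
    [[0, 0, 0, 3, 0.15, -4, 1], [0, 0, 0, 6.5, 0.25, -8, 1], [0, 0, 0, 6.5, 0.25, -12, 1], [0, 0, 0, 6.5, 0.25, -16, 1], [0, 0, 0, 6.5, 0.25, -19.5, 1], [0, 0, 0, 6.5, 0.25, -21.5, 1], [0, 0, 0, 6.5, 0.25, -22.5, 1], [0, 0, 0, 6.5, 0.25, -23.3, 1], [0, 0, 0, 6.5, 0.25, -23.3, 1], [0, 0, 0, 6.5, 0.25, -23.3, 1], [0, 0, 0, 6.5, 0.25, -23.3, 1]],
  ],
  newtons=30,
)

```text
time_s: 2.1
eef_pos: [0.4654, -0.3585, 0.0179]
eef_rot: [1.209, 1.207, -1.209]
wrist_force: [-0.6, -1.1, 1.0]
grip_width: 0.088
```

Request:
play_rows(
  deltas=[
    [[0, 0, 0, -0.1, 0, -0.3, 1], [0, 0, 0, -0.1, 0, -0.3, -1], [0, 0, 0, -0.1, 0, -0.3, -1], [0, 0, 0, -0.1, 0, -0.3, -1], [0, 0, 0, -0.1, 0, -0.3, -1], [0, 0, 0, -0.1, 0, -0.3, -1], [0, 0, 0, -0.1, 0, -0.3, -1], [0, 0, 0, -0.1, 0, -0.3, -1], [0, 0, 0, -0.1, 0, -0.3, -1]],
  ],
  newtons=30,
)

```text
time_s: 3.0
eef_pos: [0.464, -0.3584, 0.0139]
eef_rot: [1.209, 1.208, -1.21]
wrist_force: [-0.2, -2.2, 0.6]
grip_width: 0.0578
```

Request:
play_rows(
  deltas=[
    [[0, 0, 0, 0, 0, 2, -1], [0, 0, 0, 0, 0, 5, -1], [0, 0, 0, 1, 2, 8, -1], [0, 0, 0, 2.5, 5, 8, -1], [0, 0, 0, 4.5, 9, 8, -1], [0, 0, 0, 6.5, 13, 8, -1], [0, 0, 0, 8.5, 17, 8, -1], [0, 0, 0, 10.5, 21, 8, -1], [0, 0, 0, 12.5, 25, 8, -1], [0, 0, 0, 14, 29, 8, -1], [0, 0, 0, 15.3, 33, 8, -1], [0, 0, 0, 15.3, 33, 8, -1], [0, 0, 0, 15.3, 33, 8, -1], [0, 0, 0, 15.3, 33, 8, -1]],
  ],
)

```text
time_s: 4.4
eef_pos: [0.6155, -0.0291, 0.0931]
eef_rot: [1.208, 1.21, -1.213]
wrist_force: [0.4, -0.2, -4.4]
grip_width: 0.0576
```

```bash
python3 shot.py w2; python3 meas.py w2 .004
```

```text
[ 0.61547117 -0.02905994  0.09311282] [ 1.20804173  1.20972178 -1.21252578] 0.05763015030907291 [-0.07  0.89  0.07  1.71 -0.11  0.55 -1.5 ]
table z 0.0006051304485401449 0.0008216261066819896
px [235.  82.] n 29955 top 0.0828 circ 700.7 -8.8 r 170.4 rect [681.4  -7. ] [322.6 148.5] 84.7 mean [720.7  19.3]
px [618.  39.] n 514 top 0.031 circ 798.4 -315.4 r 28.3 rect [ 793.9 -315.4] [56.7 11.9] 90.0 mean [ 794.2 -321.3]
px [317. 191.] n 6980 top 0.0137 circ 617.6 -27.7 r 45.1 rect [630.3 -27.8] [89.7 64.5] 89.6 mean [634.9 -27.5]
px [572. 207.] n 3871 top 0.0131 circ 608.1 -281.9 r 59.8 rect [ 608.3 -281.9] [86.8 87.8] 24.7 mean [ 618.1 -277.5]
px [466. 232.] n 655 top 0.0293 circ 599.3 -151.9 r 14.1 rect [ 603.  -152.1] [28.2  7.3] 87.7 mean [ 602.9 -150.8]
```

View pics/w2.png

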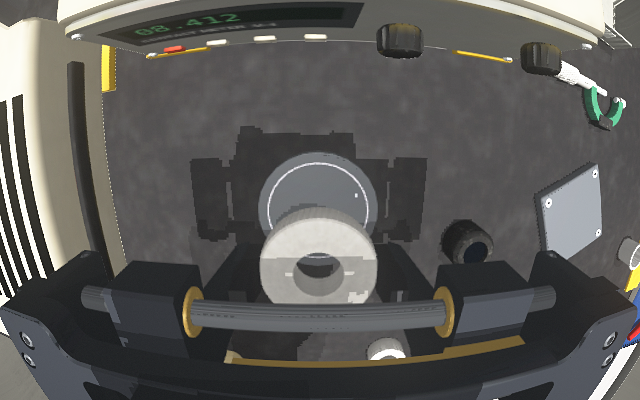

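Request:
play_rows(
  deltas=[
    [[0, 0, 0, 0.2, 0.1, -3, -1], [0, 0, 0, 0.2, 0.1, -5, -1], [0, 0, 0, 0.2, 0.1, -6, -1], [0, 0, 0, 0.2, 0.1, -6.4, -1], [0, 0, 0, 0.2, 0.1, -6.7, -1], [0, 0, 0, 0.2, 0.1, -6.7, -1], [0, 0, 0, 0.2, 0.1, -6.7, -1]],
  ],
)

```text
time_s: 5.15
eef_pos: [0.6194, -0.027, 0.0276]
eef_rot: [1.21, 1.208, -1.209]
wrist_force: [0.5, -0.7, -4.1]
grip_width: 0.0581
```

Request:
play_rows(
  deltas=[
    [[0, 0, 0, -0.1, -0.1, -0.2, -1], [0, 0, 0, -0.1, -0.1, -0.2, -1], [0, 0, 0, -0.1, -0.1, -0.2, 0.7], [0, 0, 0, -0.1, -0.1, -0.2, 0.7], [0, 0, 0, -0.1, -0.1, -0.2, 0.7], [0, 0, 0, -0.1, -0.1, -0.2, 0.7], [0, 0, 0, -0.1, -0.1, 2, 0.8], [0, 0, 0, -0.1, -0.1, 5, 1], [0, 0, 0, -0.1, -0.1, 9, 1], [0, 0, 0, -5, -0.1, 12, 1], [0, 0, 0, -9, -0.1, 15, 1], [0, 0, 0, -9, -0.1, 15, 1], [0, 0, 0, -9, -0.1, 15, 1]],
  ],
)

```text
time_s: 6.45
eef_pos: [0.5287, -0.028, 0.1778]
eef_rot: [1.21, 1.208, -1.208]
wrist_force: [0.8, 0.0, 0.4]
grip_width: 0.0884
```

```bash
python3 shot.py w3; python3 meas.py w3 .004;python3 meas.py w3 .02
```

```text
[ 0.52867044 -0.02796447  0.17783262] [ 1.21025172  1.20775878 -1.20830878] 0.0883663410206331 [-0.08  0.67  0.08  1.93 -0.1   0.54 -1.5 ]
table z 0.0005967966852231665 0.00086647574683199
px [138. 109.] n 8760 top 0.0812 circ 613.0 145.7 r 104.7 rect [612.9 141.6] [  8.9 209.4] 88.2 mean [615.3 141.1]
px [539.  25.] n 1128 top 0.0153 circ 735.5 -282.7 r 62.6 rect [ 724.3 -280.6] [124.8  41. ] 79.4 mean [ 726.4 -283.2]
px [624.  40.] n 1379 top 0.0553 circ 749.5 -436.5 r 23.6 rect [ 749.9 -432.8] [35.  44.2] 80.4 mean [ 745.7 -429.5]
px [319.  98.] n 6595 top 0.0309 circ 618.1 -26.5 r 29.9 rect [617.8 -26.7] [59.  58.4] 55.8 mean [618.  -26.5]
px [534. 123.] n 4074 top 0.0132 circ 608.0 -281.4 r 59.4 rect [ 607.8 -281.5] [86.5 87.5] 24.9 mean [ 608.  -278.3]
px [442. 132.] n 1296 top 0.0306 circ 587.4 -150.9 r 19.1 rect [ 587.9 -151.5] [36.4 37. ] 88.5 mean [ 587.8 -150.2]
px [  1. 167.] n 72 top 0.0528 circ 578.1 405.6 r 16.9 rect [577.6 402.8] [ 7.  33.8] 79.8 mean [576.  403.1]
px [606. 172.] n 533 top 0.0258 circ 557.6 -424.2 r 19.5 rect [ 558.1 -423.7] [36.9 36.2] 66.2 mean [ 55
[... 382 characters left out ...]
86647574683199
px [136. 108.] n 8214 top 0.0818 circ 612.4 145.1 r 104.1 rect [612.2 141.7] [  8.9 208.1] 88.2 mean [614.9 141.1]
px [626.  39.] n 1206 top 0.0559 circ 749.4 -436.4 r 23.5 rect [ 748.9 -432.6] [35.  42.1] 80.4 mean [ 745.4 -429.9]
px [318.  96.] n 2708 top 0.0314 circ 618.1 -26.4 r 29.9 rect [618.5 -26.5] [58.9 58.2] 6.3 mean [618.  -26.5]
px [445. 133.] n 1121 top 0.0307 circ 587.4 -150.9 r 19.1 rect [ 587.6 -151.3] [35.4 37.4] 14.7 mean [ 587.9 -150.4]
px [  1. 167.] n 72 top 0.0528 circ 578.1 405.6 r 16.9 rect [577.6 402.8] [ 7.  33.8] 79.8 mean [576.  403.1]
px [609. 173.] n 210 top 0.0263 circ 557.6 -424.2 r 19.5 rect [ 558.1 -423.7] [36.9 36.2] 66.2 mean [ 558.5 -423.9]
```

View pics/w3.png

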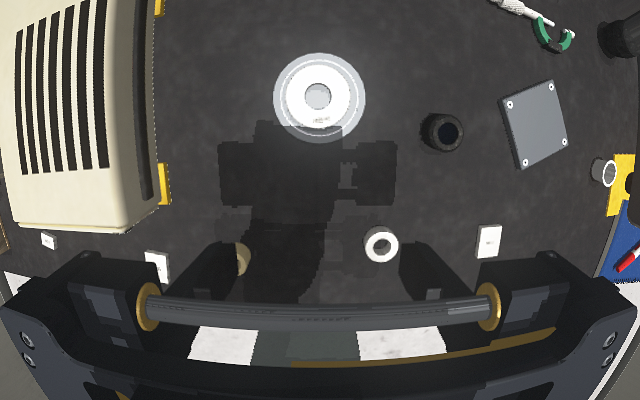

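Request:
play_rows(
  deltas=[
    [[0, 0, 0, -3.2, -3.3, 0, 1], [0, 0, 0, -6.4, -6.7, -3, 1], [0, 0, 0, -6.4, -6.7, -7, 1], [0, 0, 0, -6.4, -6.7, -11, 1], [0, 0, 0, -6.4, -6.7, -14, 1], [0, 0, 0, -6.4, -6.7, -15.5, 1], [0, 0, 0, -6.4, -6.7, -16.3, 1], [0, 0, 0, -6.4, -6.7, -16.3, 1], [0, 0, 0, -6.4, -6.7, -16.3, 1], [0, 0, 0, -6.4, -6.7, -16.3, 1]],
  ],
)

```text
time_s: 7.5
eef_pos: [0.4665, -0.0951, 0.0142]
eef_rot: [1.209, 1.209, -1.209]
wrist_force: [0.2, 0.6, -0.1]
grip_width: 0.0881
```

Request:
play_rows(
  deltas=[
    [[0, 0, 0, -0.1, 0, 0, 1], [0, 0, 0, -0.1, 0, 0, -1], [0, 0, 0, -0.1, 0, 0, -1], [0, 0, 0, -0.1, 0, 0, -1], [0, 0, 0, -0.1, 0, 0, -1], [0, 0, 0, -0.1, 0, 0, -1], [0, 0, 0, -0.1, 0, 0, -1], [0, 0, 0, -0.1, 0, 0, -1], [0, 0, 0, -0.1, 0, 0, -1], [0, 0, 0, -0.1, 0, 0, -1]],
  ],
  newtons=25,
)

```text
time_s: 8.5
eef_pos: [0.4649, -0.0951, 0.0145]
eef_rot: [1.209, 1.211, -1.211]
wrist_force: [-0.8, 0.0, -0.5]
grip_width: 0.0345
```

Request:
play_rows(
  deltas=[
    [[0, 0, 0, 0, 0, 3, -1], [0, 0, 0, 0, 0, 7, -1], [0, 0, 0, 3, 1.5, 9, -1], [0, 0, 0, 7, 3.5, 9, -1], [0, 0, 0, 11, 5, 9, -1], [0, 0, 0, 15.3, 6.8, 9, -1], [0, 0, 0, 15.3, 6.8, 9, -1], [0, 0, 0, 15.3, 6.8, 7, -1], [0, 0, 0, 15.3, 6.8, 5, -1], [0, 0, 0, 15.3, 6.8, 3.6, -1], [0, 0, 0, 15.3, 6.8, 3.3, -1], [0, 0, 0, 15.3, 6.8, 3.3, -1], [0, 0, 0, 15.3, 6.8, 3.3, -1]],
  ],
)

```text
time_s: 9.8
eef_pos: [0.6183, -0.0273, 0.0482]
eef_rot: [1.209, 1.21, -1.21]
wrist_force: [0.2, 0.2, -0.7]
grip_width: 0.0349
```

Request:
play_rows(
  deltas=[
    [[0, 0, 0, 0, 0, -0.2, -1], [0, 0, 0, 0, 0, -0.35, -1], [0, 0, 0, 0, 0, -0.35, -1], [0, 0, 0, 0, 0, -0.35, 0.4], [0, 0, 0, 0, 0, -0.35, 0.4], [0, 0, 0, 0, 0, -0.35, 0.4], [0, 0, 0, 0, 0, -0.35, 0.4], [0, 0, 0, 0, 0, 2, 0.4], [0, 0, 0, 0, 0, 6, 1], [0, 0, 0, -4, 0, 10, 1], [0, 0, 0, -9, 2, 13, 1], [0, 0, 0, -11, 4, 13, 1], [0, 0, 0, -11, 4, 13, 1], [0, 0, 0, -11, 4, 13, 1]],
  ],
)

```text
time_s: 11.2
eef_pos: [0.5078, 0.0136, 0.178]
eef_rot: [1.208, 1.211, -1.209]
wrist_force: [0.0, 0.7, -0.7]
grip_width: 0.088
```

```bash
python3 shot.py w4; python3 meas.py w4 .004;python3 meas.py w4 .036|grep 61
```

```text
[0.50784321 0.01357209 0.17802394] [ 1.2081026   1.2111693  -1.20867876] 0.08804608445630857 [-0.2   0.66  0.13  2.   -0.16  0.5  -1.52]
table z 0.0005834476991124493 0.0008663903100217598
px [174. 102.] n 6859 top 0.0817 circ 596.1 147.3 r 89.0 rect [595.7 141.6] [ 13.3 178. ] 86.0 mean [597.4 141.2]
px [567.  23.] n 811 top 0.0146 circ 734.4 -291.6 r 54.4 rect [ 721.8 -289.8] [108.3  39.7] 81.5 mean [ 722.5 -294.3]
px [ 8. 83.] n 2649 top 0.0658 circ 644.8 411.8 r 84.4 rect [644.8 406.8] [168.7  17.3] 0.1 mean [635.2 402.7]
px [630.  33.] n 671 top 0.0346 circ 740.1 -428.8 r 20.3 rect [ 740.6 -425.3] [31.7 33.4] 77.6 mean [ 738.3 -424.7]
px [361.  77.] n 6446 top 0.0438 circ 618.0 -25.8 r 18.4 rect [617.8 -25.6] [35.1 35.3] 8.3 mean [617.8 -25.7]
px [559. 110.] n 3450 top 0.0132 circ 608.2 -283.0 r 60.0 rect [ 607.6 -282. ] [86.9 88. ] 24.9 mean [ 607.6 -278.1]
px [479. 115.] n 1225 top 0.0304 circ 587.7 -151.5 r 18.8 rect [ 587.9 -150.9] [35.6 35.7] 60.4 mean [ 587.6 -149.9]
px [622. 159.] n 459 top 0.0257 circ 558.1 -423.9 r 19.5 rect [ 558.4 -423.3] [37.1 35.9] 79.9 mean [ 558.2 -423.2]
px [518. 224.] n 616 top 0.0101 circ 461.9 -233.3 r 24.6 rect [ 461.7 -233.3] [40.1 31.9] 3.4 mean [ 462.3 -232.7]
px [ 62. 227.] n 223 top 0.0104 circ 453.6 377.2 r 17.4 rect [452.2 377.5] [31.2 20.9] 74.6 mean [452.6 376.9]
px [271. 234.] n 303 top 0.0265 circ 455.9 65.6 r 11.9 rect [459.2  65.6] [ 6.6 23.9] 0.1 mean [458.7  65.2]
px [179. 238.] n 66 top 0.0098 circ 446.6 174.1 r 13.2 rect [446.3 174.1] [26.3  3.4] 86.6 mean [446.8 177.5]
px [366.  72.] n 1057 top 0.0493 circ 618.0 -25.9 r 18.4 rect [617.8 -25.6] [35.  35.2] 8.3 mean [617.9 -25.8]
```

View pics/w4.png

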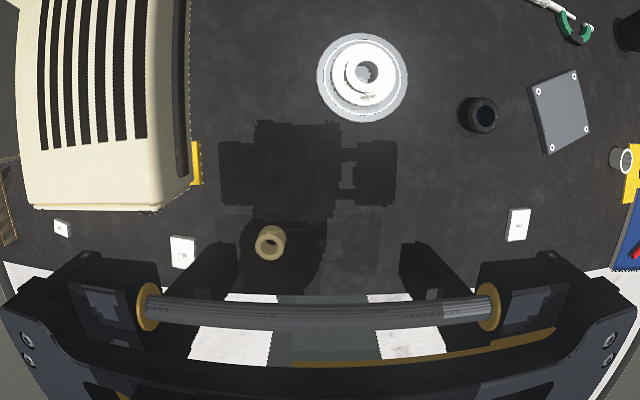

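Request:
play_rows(
  deltas=[
    [[0, 0, 0, -3, 2.5, 0, 1], [0, 0, 0, -6.1, 5.1, -3, 1], [0, 0, 0, -6.1, 5.1, -7, 1], [0, 0, 0, -6.1, 5.1, -11, 1], [0, 0, 0, -6.1, 5.1, -14, 1], [0, 0, 0, -6.1, 5.1, -15.3, 1], [0, 0, 0, -6.1, 5.1, -16.2, 1], [0, 0, 0, -6.1, 5.1, -16.2, 1], [0, 0, 0, -6.1, 5.1, -16.2, 1], [0, 0, 0, -6.1, 5.1, -16.2, 1], [0, 0, 0, -6.1, 5.1, -16.2, -1], [0, 0, 0, -6.1, 5.1, -16.2, -1], [0, 0, 0, -6.1, 5.1, -16.2, -1], [0, 0, 0, -6.1, 5.1, -16.2, -1], [0, 0, 0, -6.1, 5.1, -16.2, -1], [0, 0, 0, -6.1, 5.1, -16.2, -1], [0, 0, 0, -6.1, 5.1, -16.2, -1], [0, 0, 0, -6.1, 5.1, -16.2, -1], [0, 0, 0, -6.1, 5.1, -16.2, -1], [0, 0, 0, -6.1, 5.1, -16.2, -1]],
  ],
)

```text
time_s: 13.25
eef_pos: [0.4528, 0.0647, 0.02]
eef_rot: [1.202, 1.218, -1.219]
wrist_force: [0.7, 0.0, 0.7]
grip_width: 0.0289
```

```bash
python3 shot.py w5; python3 -c "
from h import *
print(R.from_rotvec([1.202,1.218,-1.219]).as_matrix().round(3))"
```

```text
[0.45282102 0.06470715 0.01997083] [ 1.20231859  1.21752854 -1.21929115] 0.028887814046542615 [-0.27  0.94  0.04  2.19 -1.    0.04 -0.81]
[[-0.013  1.     0.   ]
 [-0.001  0.    -1.   ]
 [-1.    -0.013  0.001]]
```

View pics/w5.png

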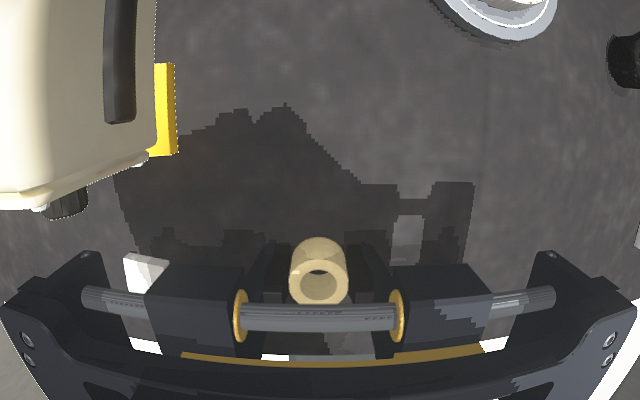

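Request:
play_rows(
  deltas=[
    [[0, 0, 0, 0.5, 0, 3, -1], [0, 0, 0, 1, 0, 7, -1], [0, 0, 0, 3, -1.5, 10, -1], [0, 0, 0, 6, -3.5, 10.4, -1], [0, 0, 0, 10, -5.5, 10.4, -1], [0, 0, 0, 14, -7.5, 10.4, -1], [0, 0, 0, 17.6, -9.1, 10.4, -1], [0, 0, 0, 17.6, -9.1, 10.4, -1], [0, 0, 0, 17.6, -9.1, 10.4, -1], [0, 0, 0, 17.6, -9.1, 10.4, -1], [0, 0, 0, 17.6, -9.1, 10.4, -1]],
  ],
)

```text
time_s: 14.4
eef_pos: [0.6274, -0.0251, 0.1236]
eef_rot: [1.202, 1.22, -1.22]
wrist_force: [0.5, 0.6, -1.7]
grip_width: 0.0289
```

```bash
python3 shot.py w6; python3 - <<'E'
from meas import *
z=np.load("pics/w6.npz");P=cloud(z).reshape(400,640,3)
# held bush region: yellowish
p=z["p"].astype(int);mk=((p[...,0]-p[...,2])>30)&(z["d"]>0)
mk[:150]=0;mk[330:]=0;mk[:,:270]=0;mk[:,370:]=0
Q=P[mk];t=np.percentile(Q[:,2],97);T=Q[Q[:,2]>t-.004];print(len(Q),t,cv2.minEnclosingCircle((T[:,:2]*1000).astype(np.float32)),T.min(0),T.max(0),Q[:,2].min())
E
```

```text
[ 0.62736906 -0.02510881  0.12362093] [ 1.20192552  1.22022972 -1.21993317] 0.028875110036030542 [-0.34  0.95  0.59  1.67 -0.7   0.77 -0.98]
3208 0.1309906699574041 ((631.785888671875, -24.734283447265625), 23.138469696044922) [ 0.61000199 -0.03839891  0.12699236] [ 0.65452797 -0.00969746  0.18905083] -5.919287972988574e-05
```

View pics/w6.png

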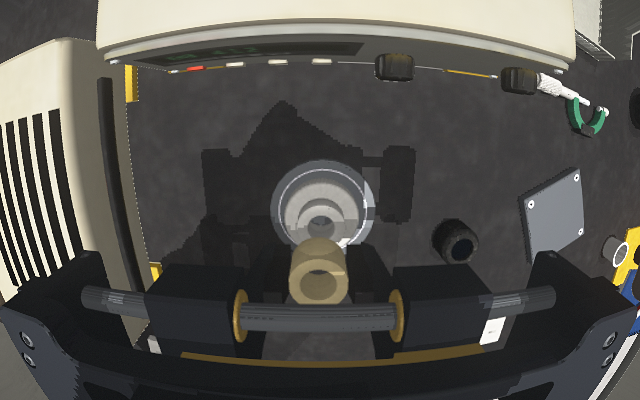

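```bash
python3 - <<'E'
from meas import *
z=np.load("pics/w6.npz");P=cloud(z).reshape(400,640,3)
p=z["p"].astype(int);mk=((p[...,0]-p[...,2])>25)&(z["d"]>0)
mk[:150]=0;mk[304:]=0;mk[:,:285]=0;mk[:,355:]=0
Q=P[mk];print(np.histogram(Q[:,2],20,(0.08,.14)))
T=Q[(Q[:,2]>.1265)&(Q[:,2]<.135)]
print(len(T),cv2.minEnclosingCircle((T[:,:2]*1000).astype(np.float32)),T.min(0),T.max(0))
E
```

```text
(array([   0,    0,    0,    0,    0,    0,    0,    1,   92,  178,  202,
        216,  228,  242,  273,  278, 1450,   70,    0,    0]), array([0.08 , 0.083, 0.086, 0.089, 0.092, 0.095, 0.098, 0.101, 0.104,
       0.107, 0.11 , 0.113, 0.116, 0.119, 0.122, 0.125, 0.128, 0.131,
       0.134, 0.137, 0.14 ]))
1646 ((622.2760009765625, -24.26682472229004), 15.270731925964355) [ 0.61000199 -0.03839891  0.12650166] [ 0.63718641 -0.00969746  0.13295465]
```

Request:
play_rows(
  deltas=[
    [[0, 0, 0, -0.4, -0.15, 0, -1], [0, 0, 0, -0.4, -0.15, -2, -1], [0, 0, 0, -0.4, -0.15, -4, -1], [0, 0, 0, -0.4, -0.15, -5, -1], [0, 0, 0, -0.4, -0.15, -5.3, -1], [0, 0, 0, -0.4, -0.15, -5.3, -1], [0, 0, 0, -0.4, -0.15, -5.3, -1]],
  ],
)

```text
time_s: 15.15
eef_pos: [0.6253, -0.028, 0.0717]
eef_rot: [1.203, 1.216, -1.219]
wrist_force: [-0.4, -0.3, -1.9]
grip_width: 0.0288
```

Request:
play_rows(
  deltas=[
    [[0, 0, 0, -0.2, 0.1, -0.2, -1], [0, 0, 0, -0.2, 0.1, -0.35, -1], [0, 0, 0, -0.2, 0.1, -0.35, -1], [0, 0, 0, -0.2, 0.1, -0.35, -1]],
  ],
)

```text
time_s: 15.55
eef_pos: [0.6229, -0.0266, 0.068]
eef_rot: [1.203, 1.218, -1.219]
wrist_force: [-0.6, 0.0, 4.4]
grip_width: 0.0291
```

Request:
play_rows(
  deltas=[
    [[0, 0, 0, 0, 0, 0.05, -0.1], [0, 0, 0, 0, 0, 0.05, 0.2], [0, 0, 0, 0, 0, 0.05, 0.3], [0, 0, 0, 0, 0, 0.05, 0.3], [0, 0, 0, 0, 0, 2, 0.3], [0, 0, 0, 0, 0, 5, 0.5], [0, 0, 0, -2, -1, 9, 1], [0, 0, 0, -6, -4, 12, 1], [0, 0, 0, -10, -8, 12, 1], [0, 0, 0, -14, -12, 12, 1], [0, 0, 0, -14, -12, 12, 1], [0, 0, 0, -14, -12, 12, 1], [0, 0, 0, -14, -12, 12, 1]],
  ],
)

```text
time_s: 16.85
eef_pos: [0.4835, -0.1464, 0.1875]
eef_rot: [1.203, 1.217, -1.218]
wrist_force: [0.6, 1.3, -0.6]
grip_width: 0.0881
```

```bash
python3 shot.py w7; python3 meas.py w7 .004;python3 meas.py w7 .055|grep 61; python3 -c "
from h import *
z=np.load('pics/w7.npz');print(R.from_rotvec(z['rot']).as_matrix().round(3))"
```

```text
[ 0.48352169 -0.14637908  0.18748755] [ 1.20328068  1.21745516 -1.2184675 ] 0.08814533226004552 [-0.14  0.72  0.59  2.   -0.65  0.63 -0.7 ]
table z 0.0006319034017639447 0.0008601904310098807
px [60. 91.] n 7662 top 0.0801 circ 608.6 144.7 r 100.2 rect [608.5 141.3] [ 10.6 200.3] 87.9 mean [608.3 141.1]
px [600.  46.] n 2546 top 0.0831 circ 657.8 -462.6 r 59.9 rect [ 657.8 -461.4] [119.8   5.7] 2.8 mean [ 665.5 -461.3]
px [204.  58.] n 5462 top 0.0627 circ 616.8 -25.9 r 15.5 rect [616.8 -26. ] [30.  29.8] 61.8 mean [616.3 -27.5]
px [446.  69.] n 5891 top 0.0134 circ 607.8 -282.5 r 59.7 rect [ 607.9 -282.1] [86.6 86.6] 25.4 mean [ 607.2 -279.8]
px [325.  79.] n 1251 top 0.0308 circ 587.4 -151.8 r 18.8 rect [ 587.1 -152.3] [35.8 35.7] 80.1 mean [ 587.  -152.1]
px [553. 128.] n 755 top 0.026 circ 557.3 -424.9 r 20.0 rect [ 558.1 -424. ] [35.9 36.6] 16.4 mean [ 558.3 -424.3]
px [399. 201.] n 976 top 0.0102 circ 461.7 -233.8 r 24.5 rect [ 461.6 -233.7] [40.4 29.9] 3.1 mean [ 462.1 -233.2]
px [  8. 207.] n 135 top 0.0105 circ 453.4 377.1 r 17.8 rect [452.4 377.6] [30.9 20.9] 75.5 mean [452.8 376.9]
px [ 85. 225.] n 469 top 0.0105 circ 427.9 175.1 r 24.2 rect [427.6 174.7] [31.7 39.8] 83.8 mean [428.3 173.3]
px [603.  46.] n 1987 top 0.0848 circ 657.8 -462.6 r 59.9 rect [ 657.8 -461.6] [119.8   5.6] 3.0 mean [ 666.1 -461.2]
px [180.  51.] n 1000 top 0.0752 circ 617.0 -25.8 r 15.5 rect [616.9 -25.9] [29.7 30. ] 67.7 mean [616.7 -26.5]
[[-0.012  1.    -0.   ]
 [-0.001 -0.    -1.   ]
 [-1.    -0.012  0.001]]
```

View pics/w7.png

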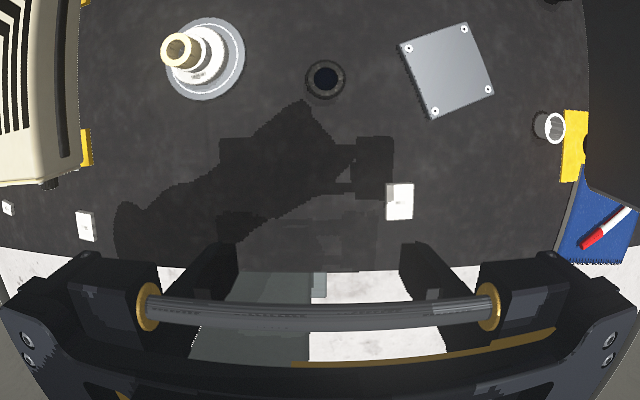

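Request:
play_rows(
  deltas=[
    [[0, -0.012, 0.057, -1, -4, 0, 1], [0, -0.012, 0.057, -2.2, -8.7, -3, 1], [0, -0.012, 0.057, -2.2, -8.7, -7, 1], [0, -0.012, 0.057, -2.2, -8.7, -11, 1], [0, -0.012, 0.057, -2.2, -8.7, -14, 1], [0, -0.012, 0.057, -2.2, -8.7, -16, 1], [0, -0.012, 0.057, -2.2, -8.7, -17, 1], [0, -0.012, 0.057, -2.2, -8.7, -17, 1], [0, -0.012, 0.057, -2.2, -8.7, -17, 1], [0, -0.012, 0.057, -2.2, -8.7, -17, 1]],
  ],
)

```text
time_s: 17.9
eef_pos: [0.4617, -0.2339, 0.0184]
eef_rot: [1.165, 1.233, -1.167]
wrist_force: [-0.1, -0.5, 1.1]
grip_width: 0.0882
```

Request:
play_rows(
  deltas=[
    [[0, 0, 0, 0, 0, -0.25, 1], [0, 0, 0, 0, 0, -0.5, 1], [0, 0, 0, 0, 0, -0.5, 1], [0, 0, 0, 0, 0, -0.5, 0.3], [0, 0, 0, 0, 0, -0.5, -1], [0, 0, 0, 0, 0, -0.5, -1], [0, 0, 0, 0, 0, -0.5, -1], [0, 0, 0, 0, 0, -0.5, -1], [0, 0, 0, 0, 0, -0.5, -1], [0, 0, 0, 0, 0, -0.5, -1], [0, 0, 0, 0, 0, -0.5, -1], [0, 0, 0, 0, 0, -0.5, -1]],
  ],
  newtons=20,
)

```text
time_s: 19.1
eef_pos: [0.4608, -0.2339, 0.0124]
eef_rot: [1.166, 1.235, -1.169]
wrist_force: [-1.2, -1.2, -0.0]
grip_width: 0.0296
```

Request:
play_rows(
  deltas=[
    [[0, 0, 0, 0, 0, 2, -1], [0, 0, 0, 0, 0, 5, -1], [0, 0, 0, 3, -1, 6, -1], [0, 0, 0, 7, -2.5, 6, -1], [0, 0, 0, 11, -4, 6, -1], [0, 0, 0, 14.7, -4.9, 6, -1], [0, 0, 0, 14.7, -4.9, 6, -1], [0, 0, 0, 14.7, -4.9, 5, -1], [0, 0, 0, 14.7, -4.9, 3, -1], [0, 0, 0, 14.7, -4.9, 1.8, -1], [0, 0, 0, 14.7, -4.9, 1.5, -1], [0, 0, 0, 14.7, -4.9, 1.5, -1], [0, 0, 0, 14.7, -4.9, 1.5, -1]],
  ],
)

```text
time_s: 20.4
eef_pos: [0.6078, -0.2831, 0.028]
eef_rot: [1.166, 1.234, -1.169]
wrist_force: [-0.4, -0.4, -1.0]
grip_width: 0.0301
```

Request:
play_rows(
  deltas=[
    [[0, 0, 0, 0, 0, -0.2, -1], [0, 0, 0, 0, 0, -0.35, -1], [0, 0, 0, 0, 0, -0.35, -1], [0, 0, 0, 0, 0, -0.35, -0.1], [0, 0, 0, 0, 0, -0.35, 0.1], [0, 0, 0, 0, 0, -0.35, 0.1], [0, 0, 0, 0, 0, -0.35, 0.1], [0, 0, 0, 0, 0, 2, 0.3], [0, 0, 0, 0, 0, 6, 1], [0, 0, 0, -3, 3, 10, 1], [0, 0, 0, -7, 7, 14, 1], [0, 0, 0, -11, 11, 16, 1], [0, 0, 0, -11, 11, 16, 1], [0, 0, 0, -11, 11, 16, 1]],
  ],
)

```text
time_s: 21.8
eef_pos: [0.4952, -0.1693, 0.189]
eef_rot: [1.167, 1.239, -1.166]
wrist_force: [1.1, -0.0, 0.5]
grip_width: 0.0879
```

```bash
python3 shot.py w8; python3 meas.py w8 .004;python3 meas.py w8 .017|grep "\-28"
```

```text
[ 0.49518091 -0.16931459  0.18897292] [ 1.16687074  1.23912252 -1.16629872] 0.08787148178205285 [-0.1   0.73  0.59  1.95 -0.65  0.66 -0.61]
table z 0.000639193795385129 0.0008617007287888195
px [54. 89.] n 7374 top 0.0802 circ 608.2 146.5 r 100.9 rect [608.  141.1] [ 12.1 201.7] 87.6 mean [608.  141.2]
px [462.   5.] n 361 top 0.0154 circ 711.1 -314.5 r 22.7 rect [ 706.1 -315.8] [14.1 45.2] 15.0 mean [ 706.8 -312.5]
px [585.  51.] n 4054 top 0.0822 circ 671.3 -460.1 r 73.4 rect [ 671.3 -461.1] [146.8   5.8] 2.8 mean [ 672.  -460.9]
px [192.  65.] n 5253 top 0.0622 circ 617.1 -26.1 r 15.3 rect [616.8 -26.1] [30.1 29.7] 0.9 mean [616.5 -27.7]
px [432.  87.] n 6119 top 0.0207 circ 608.2 -281.5 r 24.6 rect [ 608.1 -281.7] [40.2 31.2] 2.4 mean [ 607.9 -280.8]
px [307.  92.] n 1227 top 0.0308 circ 587.6 -152.3 r 18.7 rect [ 587.2 -152.1] [35.6 35.8] 3.0 mean [ 587.3 -152.2]
px [540. 150.] n 805 top 0.0261 circ 558.7 -424.8 r 19.8 rect [ 558.3 -424.6] [36.  38.2] 5.7 mean [ 558.2 -424. ]
px [  2. 198.] n 68 top 0.0103 circ 449.4 368.8 r 10.5 rect [449.4 369.1] [11.6 20.7] 70.4 mean [449.6 368.5]
px [ 73. 220.] n 441 top 0.0104 circ 427.7 174.3 r 24.4 rect [427.2 174.2] [32.1 41.5] 83.3 mean [428.1 173.2]
px [437.  85.] n 1089 top 0.0224 circ 608.1 -281.6 r 24.4 rect [ 608.1 -281.6] [39.9 31.2] 3.5 mean [ 607.9 -281.1]
```

View pics/w8.png

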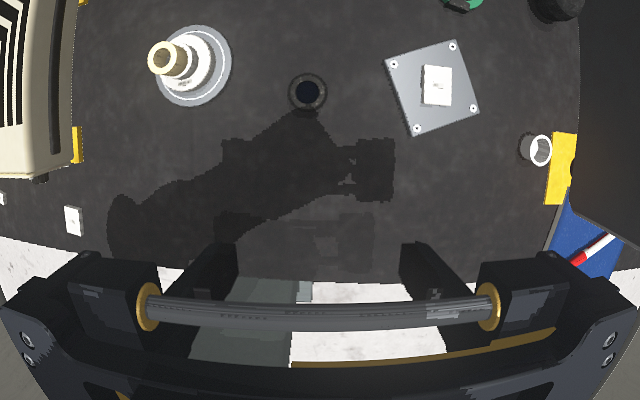

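Request:
play_rows(
  deltas=[
    [[0, 0, 0, -1, 4, 0, 1], [0, 0, -0.1, -3, 9, 0, 1], [0, 0, -0.2, -4, 13.5, 0, 1], [0, 0, -0.32, -5, 18, 0, 1], [0, 0, -0.32, -6, 22.5, 0, 1], [0, 0, -0.32, -6, 27, 0, 1], [0, 0, -0.32, -6, 31.5, 0, 1], [0, 0, -0.32, -6, 36, 0, 1], [0, 0, -0.32, -6, 40.5, 0, 1], [0, 0, -0.32, -6, 45, 0, 1], [0, 0, -0.32, -6, 49.5, 0, 1], [0, 0, -0.32, -6, 53, 0, 1], [0, 0, -0.32, -6, 54.5, 0, 1], [0, 0, -0.32, -6, 54.5, 0, 1], [0, 0, -0.32, -6, 54.5, 0, 1], [0, 0, -0.32, -6, 54.5, 0, 1]],
  ],
)

```text
time_s: 23.45
eef_pos: [0.4387, 0.3703, 0.1874]
eef_rot: [1.4, 1.07, -1.404]
wrist_force: [-0.7, 0.1, 0.3]
grip_width: 0.0884
```

```bash
python3 shot.py w9; python3 meas.py w9 .004; python3 -c "
from h import *
z=np.load('pics/w9.npz');print(R.from_rotvec(z['rot']).as_matrix().round(3))"
```

```text
[0.43865026 0.37028555 0.18743233] [ 1.40027461  1.06985666 -1.40409607] 0.08840286841515817 [-1.22  0.87  0.84  1.81 -0.84  0.86 -1.81]
table z 0.0005768641602071911 0.0008455512896108781
px [237.  49.] n 1797 top 0.0786 circ 586.8 406.7 r 39.4 rect [586.3 404.2] [10.4 78.7] 79.8 mean [586.3 404.1]
px [330.  52.] n 1588 top 0.0759 circ 554.4 323.6 r 44.4 rect [554.2 325.6] [88.7  7.8] 4.9 mean [551.3 325.5]
px [576.   8.] n 603 top 0.0259 circ 596.1 -25.0 r 19.7 rect [592.3 -25. ] [ 8.7 39.3] 1.4 mean [592.6 -22.9]
px [625.  14.] n 385 top 0.0138 circ 586.3 -155.6 r 26.1 rect [ 580.8 -155.7] [25.  51.2] 1.1 mean [ 581.1 -148.2]
px [491.  85.] n 398 top 0.0638 circ 501.5 181.8 r 9.9 rect [501.5 182.4] [18.  15.8] 89.8 mean [501.4 183.4]
px [412.  92.] n 213 top 0.0833 circ 509.1 271.4 r 39.2 rect [508.9 271.4] [78.5  1.6] 89.8 mean [508.8 271.6]
px [188.  99.] n 518 top 0.0892 circ 554.7 450.6 r 14.9 rect [552.1 450.6] [27.5 17.2] 90.0 mean [551.7 447.2]
px [487. 151.] n 825 top 0.0103 circ 426.9 174.8 r 24.3 rect [426.8 175.1] [31.1 40.9] 83.6 mean [427.1 175.8]
px [307. 173.] n 604 top 0.0103 circ 451.8 378.8 r 17.4 rect [452.1 379.1] [29.2 20.6] 74.6 mean [451.9 378.9]
[[-0.001  0.965 -0.263]
 [-0.002 -0.263 -0.965]
 [-1.    -0.     0.003]]
```

View pics/w9.png

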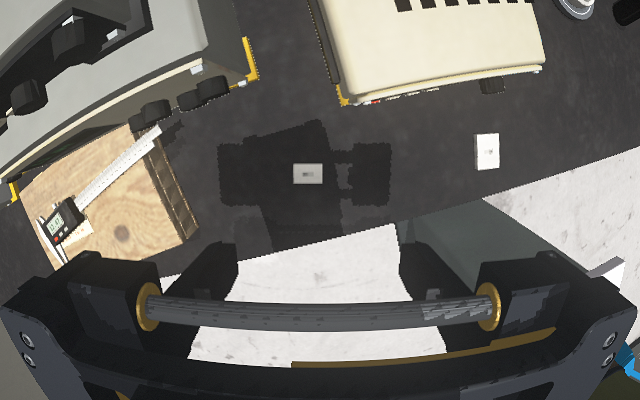

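```bash
python3 - <<'E'
from meas import *
z=np.load("pics/w9.npz");P=cloud(z).reshape(400,640,3)[:235].reshape(-1,3)
T=np.array([.452,.3785]);j=np.array([-.263,-.965]);n=np.array([.965,-.263])
q=P[:,:2]-T;a=q@j;b=q@n
for lab,k in [("body",(abs(a)<.10)&(abs(b)<.05)),("cam",(abs(a)<.05)&(b>0)&(b<.12)),("camwide",(abs(a)<.1)&(b>.05)&(b<.12))]:
    S=P[k&(P[:,2]<.3)];i=S[:,2].argsort()[-3:];print(lab,S[i].round(3),(S[:,2]>.03).sum())
E
```

```text
body [[0.449 0.366 0.012]
 [0.442 0.373 0.012]
 [0.452 0.371 0.012]] 0
cam [[0.52  0.31  0.103]
 [0.551 0.303 0.103]
 [0.534 0.31  0.104]] 2795
camwide [[0.579 0.444 0.221]
 [0.583 0.444 0.221]
 [0.58  0.446 0.222]] 15202
```

Request:
play_rows(
  deltas=[
    [[0, 0, 0, 1.35, 0.8, -3, 1], [0, 0, 0, 1.35, 0.8, -7, 1], [0, 0, 0, 1.35, 0.8, -10, 1], [0, 0, 0, 1.35, 0.8, -13, 1], [0, 0, 0, 1.35, 0.8, -15, 1], [0, 0, 0, 1.35, 0.8, -16.5, 1], [0, 0, 0, 1.35, 0.8, -17, 1], [0, 0, 0, 1.35, 0.8, -17, 1], [0, 0, 0, 1.35, 0.8, -17, 1]],
  ],
)

```text
time_s: 24.4
eef_pos: [0.4521, 0.3799, 0.0183]
eef_rot: [1.4, 1.072, -1.401]
wrist_force: [0.4, -0.3, -0.8]
grip_width: 0.0881
```

Request:
play_rows(
  deltas=[
    [[0, 0, 0, 0, -0.1, -0.25, 1], [0, 0, 0, 0, -0.1, -0.5, 1], [0, 0, 0, 0, -0.1, -0.5, 1], [0, 0, 0, 0, -0.1, -0.5, 0.3], [0, 0, 0, 0, -0.1, -0.5, -1], [0, 0, 0, 0, -0.1, -0.5, -1], [0, 0, 0, 0, -0.1, -0.5, -1], [0, 0, 0, 0, -0.1, -0.5, -1], [0, 0, 0, 0, -0.1, -0.5, -1], [0, 0, 0, 0, -0.1, -0.5, -1], [0, 0, 0, 0, -0.1, -0.5, -1], [0, 0, 0, 0, -0.1, -0.5, -1]],
  ],
)

```text
time_s: 25.6
eef_pos: [0.4513, 0.3792, 0.0124]
eef_rot: [1.399, 1.073, -1.402]
wrist_force: [0.7, -0.1, -0.2]
grip_width: 0.0297
```

Request:
play_rows(
  deltas=[
    [[0, 0, 0, 0, 0, 3, -1], [0, 0, 0, 0, 0, 7, -1], [0, 0, 0, -0.5, -1, 11, -1], [0, 0, 0, -1, -3, 15, -1], [0, 0, 0, -1, -7, 16, -1], [0, 0, 0, -1, -11.5, 16, -1], [0, 0, 0, -1, -16, 16, -1], [0, 0, 0, -1, -20.5, 16, -1], [0, 0, 0, -1, -25, 16, -1], [0, 0, 0, -0.5, -29.5, 16, -1], [0, 0, 0.05, 0, -34, 16, -1], [0, 0, 0.1, 1, -38.5, 16, -1], [0, 0, 0.15, 2, -43, 16, -1], [0, 0, 0.2, 3, -47.5, 16, -1], [0, 0, 0.25, 5, -51.5, 16, -1], [0, 0, 0.32, 8, -55, 16, -1], [0, 0, 0.32, 11, -59, 14, -1], [0, 0, 0.32, 14, -63, 12, -1], [0, 0, 0.32, 15.7, -66, 10, -1], [0, 0, 0.32, 15.7, -66, 10, -1]],
  ],
)

```text
time_s: 27.6
eef_pos: [0.6074, -0.2864, 0.1089]
eef_rot: [1.165, 1.232, -1.176]
wrist_force: [-1.8, -0.1, -0.1]
grip_width: 0.0293
```

Request:
play_rows(
  deltas=[
    [[0, 0, 0, 0, 0, 0, -1], [0, 0, 0, 0, 0, 0, -1], [0, 0, 0, 0, 0, 0, -1]],
  ],
)

```text
time_s: 27.9
eef_pos: [0.6085, -0.2791, 0.1134]
eef_rot: [1.166, 1.236, -1.166]
wrist_force: [0.3, -0.2, -0.4]
grip_width: 0.0303
```

```bash
python3 shot.py w10; python3 -c "
from h import *
z=np.load('pics/w10.npz');print(R.from_rotvec(z['rot']).as_matrix().round(3))"
```

```text
[ 0.60852846 -0.27908127  0.11336618] [ 1.16569379  1.23563273 -1.16644106] 0.03027077181316049 [ 0.14  0.96  0.44  1.54 -0.53  0.76 -0.7 ]
[[ 0.     0.998  0.058]
 [-0.001  0.058 -0.998]
 [-1.     0.     0.001]]
```

View pics/w10.png

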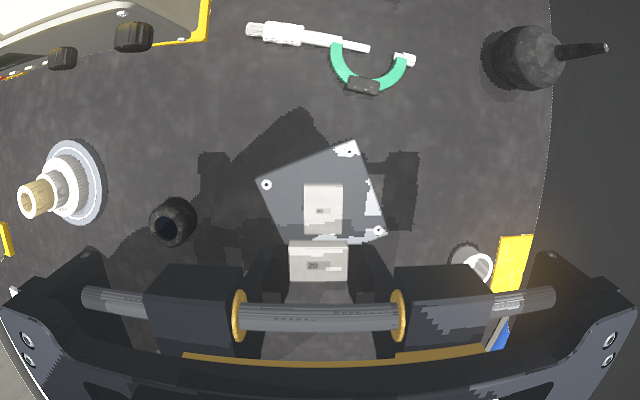

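Request:
play_rows(
  deltas=[
    [[0, 0, 0, 0, -0.35, -2, -1], [0, 0, 0, 0, -0.35, -5, -1], [0, 0, 0, 0, -0.35, -7, -1], [0, 0, 0, 0, -0.35, -7.6, -1], [0, 0, 0, 0, -0.35, -7.6, -1], [0, 0, 0, 0, -0.35, -7.6, -1], [0, 0, 0, 0, -0.35, -7.6, -1]],
  ],
)

```text
time_s: 28.65
eef_pos: [0.6092, -0.2847, 0.038]
eef_rot: [1.166, 1.232, -1.167]
wrist_force: [-0.7, -0.8, 0.5]
grip_width: 0.0297
```

Request:
play_rows(
  deltas=[
    [[0, 0, 0, -0.1, 0.2, -0.25, -1], [0, 0, 0, -0.1, 0.2, -0.45, -1], [0, 0, 0, -0.1, 0.2, -0.45, -1], [0, 0, 0, -0.1, 0.2, -0.45, -1]],
  ],
)

```text
time_s: 29.05
eef_pos: [0.6077, -0.282, 0.0334]
eef_rot: [1.166, 1.235, -1.167]
wrist_force: [-1.4, 2.6, 7.4]
grip_width: 0.0293
```

Contact felt; releasing and backing off for a look.

Request:
play_rows(
  deltas=[
    [[0, 0, 0, 0, 0, 0.05, -0.1], [0, 0, 0, 0, 0, 0.05, 0.1], [0, 0, 0, 0, 0, 0.05, 0.1], [0, 0, 0, 0, 0, 0.05, 0.1], [0, 0, 0, 0, 0, 2, 0.3], [0, 0, 0, 0, 0, 6, 1], [0, 0, 0, -3, 3, 10, 1], [0, 0, 0, -7, 7, 14, 1], [0, 0, 0, -11, 11, 16, 1], [0, 0, 0, -11, 11, 16, 1], [0, 0, 0, -11, 11, 16, 1]],
  ],
)

```text
time_s: 30.15
eef_pos: [0.4949, -0.169, 0.1947]
eef_rot: [1.167, 1.238, -1.165]
wrist_force: [-0.1, -0.9, 0.4]
grip_width: 0.088
```

```bash
python3 shot.py w11; python3 meas.py w11 .004;for t in .017 .026 .055; do echo $t; python3 meas.py w11 $t|egrep "circ 6(0|1)"; done
```

```text
[ 0.49491263 -0.1690034   0.1946926 ] [ 1.16706303  1.23790876 -1.16537648] 0.0880411198818462 [-0.04  0.69  0.48  1.95 -0.53  0.63 -0.74]
table z 0.0006410737478267647 0.0008591322444417474
px [57. 88.] n 7200 top 0.0801 circ 609.2 144.7 r 100.6 rect [609.1 141.4] [  9.4 201.3] 88.7 mean [609.  141.2]
px [460.   6.] n 401 top 0.0154 circ 714.2 -313.5 r 24.5 rect [ 707.  -315.4] [16.1 49. ] 14.8 mean [ 707.5 -311.8]
px [582.  50.] n 3992 top 0.082 circ 672.1 -461.1 r 74.4 rect [ 672.1 -460.5] [148.7   5.9] 2.4 mean [ 672.9 -460.9]
px [194.  66.] n 5101 top 0.0621 circ 616.9 -26.0 r 15.5 rect [617. -26.] [29.9 29.8] 44.0 mean [616.5 -27.6]
px [430.  87.] n 5935 top 0.0214 circ 608.1 -281.5 r 24.4 rect [ 608.1 -281. ] [39.6 31.8] 3.0 mean [ 607.5 -279.9]
px [308.  93.] n 1178 top 0.0308 circ 587.2 -152.1 r 18.8 rect [ 587.5 -152.1] [35.8 36.1] 67.3 mean [ 587.4 -152. ]
px [537. 149.] n 778 top 0.026 circ 557.7 -424.3 r 19.0 rect [ 558.3 -423.9] [36.1 37. ] 7.0 mean [ 558.1 -423.9]
px [ 76. 219.] n 444 top 0.0105 circ 427.8 175.3 r 24.5 rect [427.6 174.1] [32.1 40.6] 82.6 mean [428.  17
[... 223 characters left out ...]
16.9 -26.5]
px [436.  85.] n 1101 top 0.031 circ 608.0 -280.3 r 17.4 rect [ 608.6 -280.4] [20.4 30.5] 3.2 mean [ 608.4 -280. ]
.026
px [54. 86.] n 6355 top 0.0814 circ 609.1 145.4 r 100.6 rect [609.  141.4] [  9.4 201.2] 88.7 mean [608.7 141.1]
px [184.  62.] n 2634 top 0.0739 circ 617.1 -26.0 r 15.4 rect [617.  -25.9] [29.8 29.5] 46.1 mean [616.9 -26.5]
px [437.  84.] n 565 top 0.0314 circ 608.0 -280.3 r 17.4 rect [ 608.6 -280.4] [20.4 30.5] 3.2 mean [ 608.4 -280. ]
.055
px [49. 86.] n 4360 top 0.0841 circ 608.8 145.3 r 100.2 rect [608.7 141.4] [  9.4 200.5] 88.7 mean [608.1 141.1]
px [169.  59.] n 921 top 0.0751 circ 617.1 -26.0 r 15.4 rect [617.  -25.9] [29.8 29.4] 46.1 mean [617.  -26.2]
```

View pics/w11.png

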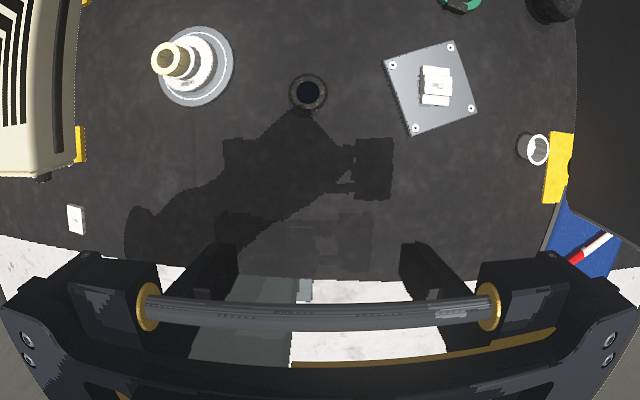

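Both stacks stand. The brass-topped column is at pixel (185, 63), and the short block sits square on the long one at (436, 85), about 1 mm off centre with its top at about 0.030. The loupe and cup are where they were, so I am handing in.

```bash
python3 -c "
from cell import r
print(r.finish_job())"
```

```text
the job is handed in; nothing more can be done
None
```

I built both stacks and handed the job in at about 30 s. The gripper was open and clear of everything, and no verdict was reported.

| Part | Measured centre x, y (mm) | Reference | Top (mm) |
|---|---|---|---|
| Ring gauge | (618, -26.5) | round plate centre about (617.5, -28) | about 31, expected 30 |
| Steel bush | (618, -26) | ring gauge | about 49, expected 48 |
| Brass bush | (617, -26) | steel bush | about 75, expected 74 |
| Long block | (608, -281.5) | square plate centre about (608, -282) | about 22, expected 21 |
| Short block | (608, -280.3) | long block, within about 0.5° of square | about 31, expected 30 |

- **Offsets:** Every part is within about 2 mm of the centre it sits on. The tops read about 1 mm high, because the depth camera reads about 0.6 to 1 mm high everywhere.
- **Which long block:** Two blocks looked alike. I took the one farthest to the robot's right and left the other where it was.
- **Bystanders:** The loupe and cup measured within about 2 mm of their starting positions. Only part of the micrometer was in the last picture; I never went near it, but I did not measure its position at the end.
- **Brass bush grasp:** The arm reached its joint limits there, so I gripped the bush about 5 mm off the pad centre with about 0.7° of tilt. I measured that offset and corrected for it when placing.

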